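Release a ground roller from the feed chute and lay it in the vee cradle

ROBOT

A 7-joint arm with a two-finger parallel gripper is mounted at the origin on the work surface. World frame = base frame: x ahead of the robot, y to its left, z up, the work surface at z = 0. Lengths are in m, angles in rad, forces in N, time in s.
With the tool pointing down it reaches from about 0.375 to 0.925 m from the base axis. Payload 3.1 kg.
Tool frame: the origin (TCP) lies on the centre line of the jaws, within the pads' length; the fingertips stand 17 mm ahead of it and the grasp point (between the pads) lies 2 mm behind it; z points along the fingers, y is the line along which they close (so a half turn about z gives the same grasp; the last joint's range is limited). The gripper opens to 85 mm and grips with 20 to 120 N. Pads are 22 mm wide; open, the fingers measure 114 mm over their backs; the gripper's body (76 mm by 85 mm) begins 54 mm behind the grasp point. The pads swing forward as they close: fully open they stand 13 mm farther back than shut.
Start: joints at [1.149, 0.383, 0.044, 1.598, -0.018, 1.161, -0.05], TCP at [0.207, -0.616, 0.248] pointing down, gripper open.
Joint ranges: [-2.61, 2.61], [-0.41, 2.15], [-1.48, 1.57], [0, 2.5], [-1.57, 4.71], [0.05, 1.97], [-2.85, 2.85]. Speed limits (rad/s): [2.79, 2.79, 3.14, 3.14, 3.14, 3.14, 3.14].

INTERFACE

Orientations are given as [roll, pitch, yaw] about the fixed x, y, z axes, in that order (R = Rz(yaw) Ry(pitch) Rx(roll)).
In Python, from bench import observe, eyes, r gives the robot as it stands.
- The arm moves only by the tool step_arm, never from a script. Its argument "deltas" is a list of rows, each an object with "grip": the finger opening in mm, from 0 to 85.4; "linear": the shift along the world's x, y, z in units of 30 mm (1.0 is 30 mm), a list of three; "yaw": the turn about the world's z in units of 8 degrees (1.0 is 8 degrees). In form: [{"grip": grip, "linear": [dx, dy, dz], "yaw": yaw}, ...]. A call has 1 to 8 rows; each row is the pose to reach, as a shift and turn from the pose commanded when the call began; what a row does not reach only later rows make up. A row lasts 1/10 s, in which the tool goes at most 50 mm and 8.59 degrees, less where a joint would pass 70% of its speed; a pose out of reach is approached as far as the arm can. A call with a gripper value outside its range is refused whole. The fingers move at their own pace and stop on an object; "newtons" is the grip in N (left out, the last holds). Time passes only in rows, so rows that repeat a pose let the fingers close. It gives the time, the measured TCP pose, the force, the opening and the grip force at its end, in the units of the state.
- observe(): the state, without advancing time (a new reading comes with each control period).
- eyes.camera(name): name is "scene" or "top" or "wrist"; returns a dict with "color" (480x640x3 uint8, red, green, blue), "range_z" (480x640 float32, m along the optical axis (not along the pixel's ray), 0 where there is no reading), "vertical_fov" (degrees; the focal length in pixels is half the picture's height over the tangent of half this angle, whatever the lens; pixels are square), "cx", "cy" (the principal point, pixels), "D" ([k1, k2, p1, p2, k3] as OpenCV has them; the pictures are not rectified), "R" (3x3) and "t" (3): a world point X has camera coordinates R X + t. Camera axes: x right, y down, z forward; pixel columns grow to the right and rows downward; lengths in m; the calibration is good to about 2 mm. A picture is of the moment at which its call begins.
- r.sign_off(): hands the job in; it is judged then, once.
The state is a dict: "t": time; "joint_pos": joint angles; "joint_velocities": joint speeds; "joint_torque": joint torques, N m; "tool_pos": TCP position; "ee_rot": TCP orientation; "force": force on the tool from outside, world axes, zero at the start; "moment": the same for the moment, N m; "grip_width": finger opening in m; "grip_force": force on a finger pad.
Only numpy, scipy, OpenCV 4.12 (cv2) and the standard library are available. Lean on these libraries where they do the work, as an engineer would, in place of code of your own. Each camera call takes 0.05 s, during which the arm holds its last target. There are 200 camera calls.

TASK

Draw the locking pin straight up out of its bore in the roller feeder and hang it upright by its collar in the open notch on the feeder's other side. Then push the guarded, slanting plunger fully home along its axis so the gate drops and the steel roller rolls down to the end stops, let the plunger spring back, and pick up the roller and lay it centred across both vees of the cradle. Do not drop the roller on the bench, and leave the other things on the bench where they are.

Things in the scene. Friction and masses are not known exactly. Their poses are not given: they have to be found in the camera images.
- feeder: Roller feeder, fixed: dark base plate 220 x 230 x 12 mm, chute sloping 35 degrees (details at pickup). Origin at bench level near its middle; x points up the chute, about to the robot's right; y points about away from the robot. Beyond the chute, at y = 100 mm: the plunger in its slanting guard tube and, at x = 95, the pin's bore block. On the robot's side: the parking notch.
- plunger_face (a point): Centre of the plunger's round black face, 50 mm wide; moves with it. At rest at feeder (15, 100, 100) mm. Its z axis points outward along the plunger, leaning 35 degrees from vertical toward feeder -x; y as the feeder's. It lies 24 mm deep in a fixed aluminium guard tube (inner diameter 60, outer 68 mm) on the same slanting axis, open at the top: push with shut fingers tilted along the axis.
- plunger (a joint): Travel of the sprung plunger along its axis in m: 0 at rest, 0.020 fully home (about 6 N to start it, 11 N fully home; springs back). Its two gate blades hold the roller and sink flush with the rails only at full stroke. While the pin is in its bore it is blocked after a few mm.
- pin: Loose steel locking pin standing upright, 126 mm long. Origin on its axis at the underside of its collar, z up. Shank 14 mm diameter, 78 mm long, below the origin; collar 36 mm diameter, 6 mm thick; round grip 22 mm diameter from 6 to 48 mm above the origin. At the start its lower 30 mm is in the bore and its origin 90 mm above the bench.
- bore (a point): Centre of the mouth of the pin's upright bore, 42 mm above the bench at feeder (95, 100) mm; the bore is 30 mm deep, 15.5 mm diameter, in a block 44 mm square.
- notch (a point): Seat point of the parking notch on top of a level plate, 95 mm above the bench, at feeder (-20, -128) mm, axes as the feeder. Plate 8 mm thick, 56 mm wide. The notch is a slot 20 mm wide along x, its mouth 34 mm from here on -x, its end 10 mm from here on +x; only the bench is below. Parked: shank in the slot, collar flat on the plate, pin's origin at this point.
- roller: Plain ground steel roller, 32 mm diameter, 110 mm long, about 0.5 kg, free. Origin at its centre, y along its axis (x and z turn as it rolls). It starts held by the gate halfway up the chute, centre 92 mm above the bench, its axis along the feeder's y.
- pickup (a point): Where the roller's centre rests against the end stops after release: 61 mm above the bench at feeder (-50, -15) mm. Chute lane centred on feeder y = -15: two rails 28 mm wide with an open 60 mm gap between them (fingers fit down into it), outer cheeks 64 mm either side of the lane centre, 14 mm above the rails; end stops square to the rails, tops at x = -75, z = 68 mm.
- cradle: Vee cradle, fixed to the bench: dark steel base 90 x 130 x 12 mm with two 90-degree vee supports, each 25 mm thick along y, 60 mm clear gap between them (fingers fit in the gap). Origin at bench level under the middle; y runs along the vees, z up. The vee tips stand 70 mm above the bench.
- vee (a point): Where the roller's centre lies when it rests centred in both vees: 68 mm above the bench, over the cradle's origin; the roller's axis lies along the cradle's y, either way round.
- micrometer: Bystander: micrometer with a grey bow, lying flat near the cradle.
- blank: Bystander: upright plain steel blank, 40 mm diameter, 60 mm tall, near the cradle.
- screwdriver: Bystander: screwdriver with a black handle, 180 mm, lying at the left.
- wrench: Bystander: steel wrench, 190 mm, lying at the left.
- oiler: Bystander: white bottle, 60 mm diameter, 170 mm tall, at the far side.
- gauge_case: Bystander: wooden gauge case 100 x 160 x 45 mm at the right.
- jar: Bystander: amber jar, 70 mm diameter, 90 mm tall, at the far side.
Things that resemble listed ones, but are neither listed nor needed, are in the scene too. Leave any blue or orange look-alike of the pin alone.

How it is judged:
On the way, in this order (a step that is already met when the one before it is completed fails the run):
1. the pin has been drawn right out of its bore (z of pin in the frame of bore above 0.08 m), for 0.05 s.
2. the pin hangs upright in the notch, let go (x of pin in the frame of notch between -0.022 and 0.012 m and y of pin in the frame of notch between -0.008 and 0.008 m and z of pin in the frame of notch between -0.004 and 0.005 m and angle between pin's own z axis and vertical below 0.15 rad and contact force between the fingers and pin below 0.1 N), for 0.2 s.
3. the plunger is pushed fully home (over 18 of its 20 mm) with the pin still parked (value of joint plunger above 0.018 m and x of pin in the frame of notch between -0.022 and 0.012 m and y of pin in the frame of notch between -0.008 and 0.008 m and z of pin in the frame of notch between -0.004 and 0.005 m and angle between pin's own z axis and vertical below 0.15 rad), for 0.1 s.
4. the roller has been carried out of the feeder, more than 100 mm from its pick-up place (distance between roller and pickup above 0.1 m), for 0.05 s.
At the end, for the whole second after the job is handed in: Roller at rest in both vees: centre within 15 mm along, 6 mm across, 5 mm in height, axis within 0.1 rad. Pin at rest in the notch, upright within 0.15 rad, collar on the plate within 4 mm, within 8 mm across the slot, 22 mm from the seat toward the mouth. Plunger back within 4 mm of rest (x of pin in the frame of notch between -0.022 and 0.012 m and y of pin in the frame of notch between -0.008 and 0.008 m and z of pin in the frame of notch between -0.004 and 0.005 m and angle between pin's own z axis and vertical below 0.15 rad and value of joint plunger below 0.004 m and y of roller in the frame of vee between -0.015 and 0.015 m and x of roller in the frame of vee between -0.006 and 0.006 m and z of roller in the frame of vee between -0.005 and 0.005 m and angle between the y axis of roller and the y axis of vee, either way round below 0.1 rad and linear speed of each of roller, pin below 0.02 m/s); the robot touches nothing.
It fails at once if the roller falls on the bench (its centre under 35 mm) (height (world z) of roller below 0.035 m).
It fails at once if a bystander is moved more than 30 mm (distance of any of micrometer, blank, screwdriver, wrench, oiler, gauge_case, jar from where it was at the start of the episode above 0.03 m).
It also fails if it takes over 64 s, if anything falls off the work surface, if the arm or the gripper's body presses on something with over 40 N, if the wrist force passes 120 N, or if a joint passes its speed limit or range.

## Working session

There is one attempt and no reset: what is moved stays moved. The work goes in short steps, Python scripts to look and compute and a tool call to move; the robot and the scene stay as the last step left them, time stands still between calls to the robot, and variables do not carry over. Pictures are saved under pics/ and viewed, at most 10 in all, crops included, and the job is handed in when it is done.

Besides the shell and the picture viewer there is one more tool, called after "Request:" by a JSON object that holds its "api" and its "payload", one argument or row to a line. step_arm: Moves the arm, as the interface text tells. Its arguments: {"type":"object","properties":{"deltas":{"type":"array"},"newtons":{"type":"number"}},"required":["deltas"]}

```bash
ls; mkdir -p pics; cat > h.py <<'E'
import numpy as np, cv2
from bench import observe, eyes, r
def cam(n):
    c=eyes.camera(n); f=240/np.tan(np.radians(c["vertical_fov"])/2)
    c["K"]=np.array([[f,0,c["cx"]],[0,f,c["cy"]],[0,0,1]]); c["D"]=np.array(c["D"],float)
    c["R"]=np.array(c["R"]);c["t"]=np.array(c["t"]); return c
def rays(c,uv):
    p=cv2.undistortPoints(np.array(uv,float).reshape(-1,1,2),c["K"],c["D"]).reshape(-1,2)
    return np.c_[p,np.ones(len(p))]
def plane(c,uv,z):
    d=rays(c,uv)@c["R"]; o=-c["R"].T@c["t"]
    return o+d*((z-o[2])/d[:,2])[:,None]
def depth(c,uv):
    uv=np.array(uv).reshape(-1,2).astype(int); zz=c["range_z"][uv[:,1],uv[:,0]]
    return (rays(c,uv)*zz[:,None]-c["t"])@c["R"]
def proj(c,X):
    return cv2.projectPoints(np.array(X,float).reshape(-1,3),cv2.Rodrigues(c["R"])[0],c["t"],c["K"],c["D"])[0].reshape(-1,2)
def save(c,name,box=None,s=1):
    im=c["color"][...,::-1]
    if box: im=im[box[1]:box[3],box[0]:box[2]]
    cv2.imwrite("pics/"+name,cv2.resize(im,None,fx=s,fy=s))
def store(c,n): np.save(n,c,allow_pickle=True)
def load(n): return np.load(n,allow_pickle=True).item()
E
python3 - <<'E'
from h import *
o=observe(); print({k:np.round(v,3) for k,v in o.items()})
for n in("scene","top"):
    c=cam(n); store(c,n+".npy"); save(c,n+"0.png"); print(n,c["K"][0,0],c["D"],-c["R"].T@c["t"])
E
```

```text
pics
{'t': np.float64(0.0), 'joint_pos': array([ 1.149,  0.384,  0.044,  1.6  , -0.018,  1.161, -0.05 ]), 'joint_velocities': array([-0.002,  0.001, -0.002, -0.002, -0.001,  0.001, -0.001]), 'joint_torque': array([ 0.0000e+00, -4.3347e+01,  1.0250e+00, -2.4952e+01,  1.1000e-02,
        1.1000e-02, -0.0000e+00]), 'tool_pos': array([ 0.207, -0.615,  0.247]), 'ee_rot': array([-3.139,  0.   ,  0.324]), 'force': array([ 0.103,  0.532, -0.322]), 'moment': array([-0.009, -0.017,  0.021]), 'grip_force': np.float64(0.0), 'grip_width': np.float64(0.086)}
scene 611.8469799036199 [-0.17512543  0.          0.          0.          0.        ] [1.44494669 0.84305589 0.95297489]
top 589.3799395496485 [-0.16385129  0.          0.          0.          0.        ] [0.25670243 0.00918516 1.61590131]
```

View pics/scene0.png

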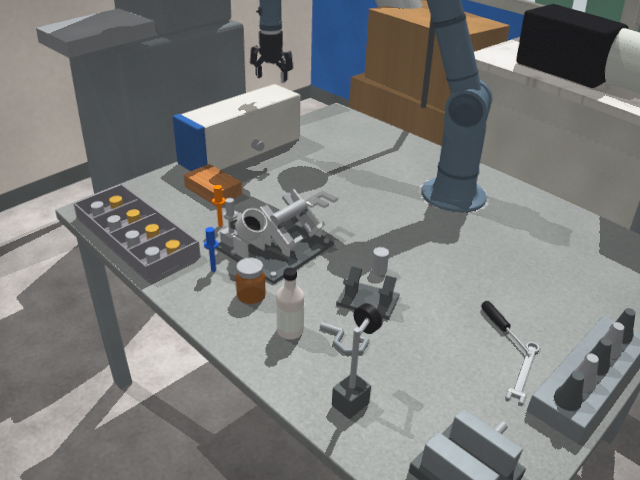

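View pics/top0.png

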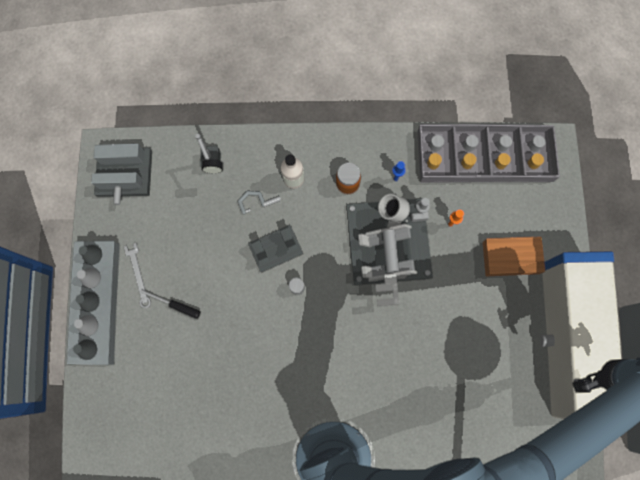

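The top view shows the feeder with its guard tube at (394,207), and the grey steel pin behind it at about (422,207). The blue look-alike is at (398,170), the orange one at (456,216), and the cradle is at about (275,245). Pin candidates are steel (422,207), blue (398,170) and orange (456,216). I choose the steel one next to the tube and will check it in a close crop.

```bash
python3 - <<'E'
from h import *
c=load("top.npy"); im=c["color"][...,::-1]
cv2.imwrite("pics/crop1.png",cv2.resize(im[160:325,235:470],None,fx=3.4,fy=3.4,interpolation=cv2.INTER_CUBIC))
X=lambda uv:np.round(depth(c,uv),3)
print(X([[422,207],[420,203],[394,207],[398,165],[456,214],[390,248],[349,205],[430,277]]))
print(plane(c,[[422,203]],.138))
E
```

```text
[[ 0.655 -0.244  0.122]
 [ 0.665 -0.239  0.127]
 [ 0.661 -0.173  0.102]
 [ 0.771 -0.185  0.125]
 [ 0.635 -0.334  0.123]
 [ 0.548 -0.157  0.111]
 [ 0.692 -0.056  0.014]
 [ 0.485 -0.276  0.012]]
[[ 0.66172262 -0.24207037  0.138     ]]
```

View pics/crop1.png

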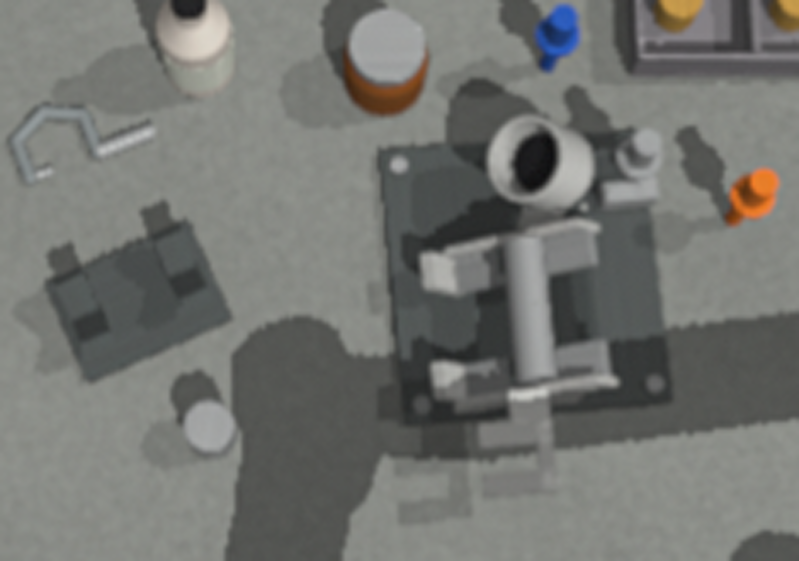

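The crop confirms the grey pin (grip top at about (645,143) in the crop) beside the tube ring at (525,161). The roller is at (530,308), the base plate corners are at (378,150), (403,425) and (672,398), and the pale notch plate is at about (430,490). Next I fit the feeder pose and the cradle.

```bash
python3 - <<'E'
from h import *
c=load("top.npy"); s=load("scene.npy")
m=lambda p:(np.array(p,float)+.5)/3.4-.5+np.array([235,160])
cor=plane(c,m([[378,150],[403,425],[672,398]]),.012); print("corners",cor.round(3), np.linalg.norm(cor[0]-cor[1]),np.linalg.norm(cor[2]-cor[1]))
pin=plane(c,m([[646,141]]),.138)[0]; tube=plane(c,m([[526,161]]),.1197)[0]; rol=plane(c,m([[530,308]]),.092)[0]
print(pin,tube,rol)
# feeder pts
F=np.array([[95,100],[1.2,100],[-110,115],[-110,-115],[110,-115]])/1e3
W=np.vstack([pin,tube,cor])[:,:2]
def fit(F,W):
    A=F-F.mean(0);B=W-W.mean(0);a=np.arctan2((A[:,0]*B[:,1]-A[:,1]*B[:,0]).sum(),(A*B).sum())
    R=np.array([[np.cos(a),-np.sin(a)],[np.sin(a),np.cos(a)]]);t=W.mean(0)-R@F.mean(0);return a,R,t
for idx in([0,1,2,3,4],[2,3,4]):
    a,R,t=fit(F[idx],W[idx]); print(a,t,((F@R.T+t-W)*1e3).round(1).tolist())
a,R,t=fit(F,W)
for n,p in dict(pin=[.095,.1],face=[.015,.1],notch=[-.02,-.128],pick=[-.05,-.015]).items(): print(n,R@p+t)
# roller x at z .092
print("rol in feeder",R.T@(rol[:2]-t))
# notch plate via depth
P=depth(c,[[u,v] for v in range(285,320,1) for u in range(345,402)]); 
k=abs(P[:,2]-.095)<.004; print(k.sum(),((P[k][:,:2]-t)@R).min(0),((P[k][:,:2]-t)@R).max(0))
# cradle: base corners in crop
cb=plane(c,m([[47,285],[90,382],[232,320],[190,222]]),.012); print(cb.round(3),[np.linalg.norm(cb[i]-cb[(i+1)%4]).round(3) for i in range(4)],cb.mean(0))
d=(cb[2]-cb[1]+cb[3]-cb[0]); print("cradle y dir yaw",np.degrees(np.arctan2(d[1],d[0])))
Q=depth(c,[[u,v] for v in range(205,285) for u in range(240,310)])
k=(Q[:,2]>.03)&(Q[:,2]<.08)&(np.linalg.norm(Q[:,:2]-cb.mean(0)[:2],axis=1)<.08); print(k.sum(),Q[k].mean(0),Q[k][:,2].max())
E
```

```text
corners [[ 0.696 -0.047  0.012]
 [ 0.466 -0.064  0.012]
 [ 0.485 -0.283  0.012]] 0.2301121373248553 0.22000248918580007
[ 0.66676391 -0.24929501  0.138     ] [ 0.65657617 -0.15811408  0.1197    ] [ 0.5460409  -0.16032877  0.092     ]
-1.5186264074520945 [ 0.57741874 -0.16386417] [[15.5, -4.2], [20.8, -1.7], [-9.5, -0.6], [-9.6, 3.5], [-17.1, 3.0]]
-1.4933138743135732 [ 0.59036263 -0.16482216] [[30.7, -2.5], [33.6, -0.2], [0.5, 1.2], [0.7, -0.5], [-1.2, -0.7]]
pin [ 0.68223658 -0.25352029]
face [ 0.67806488 -0.17362913]
notch [ 0.44854997 -0.1505661 ]
pick [ 0.55983184 -0.11471439]
rol in feeder [-0.00516683 -0.0311508 ]
227 [-0.05232092 -0.17404423] [ 0.0048779  -0.12100527]
[[0.585 0.226 0.012]
 [0.504 0.189 0.012]
 [0.554 0.074 0.012]
 [0.636 0.108 0.012]] [np.float64(0.088), np.float64(0.126), np.float64(0.089), np.float64(0.128)] [0.56993503 0.14927188 0.012     ]
cradle y dir yaw -66.43285002431904
463 [0.57043319 0.15166475 0.06058157] 0.07839310891197229
```

Request:
{"api": "step_arm", "payload": {
  "deltas": [
    {"grip":60,"linear":[0,0,1.6],"yaw":0},
    {"grip":60,"linear":[1,1,2.5],"yaw":1},
    {"grip":60,"linear":[2.2,2,2.5],"yaw":2},
    {"grip":60,"linear":[3.4,3,2.5],"yaw":3},
    {"grip":60,"linear":[4.6,4,2.5],"yaw":4},
    {"grip":60,"linear":[5.8,5,2.5],"yaw":5},
    {"grip":60,"linear":[7,6,2.5],"yaw":6},
    {"grip":60,"linear":[8.2,7,2.5],"yaw":7}
  ]
}}

```text
t: 0.9
tool_pos: [0.4537, -0.4046, 0.3227]
ee_rot: [-3.141, -0.0, 1.307]
force: [0.6, -0.9, 0.0]
grip_width: 0.0602
grip_force: 0.0
```

Request:
{"api": "step_arm", "payload": {
  "deltas": [
    {"grip":60,"linear":[1.2,1,0],"yaw":1},
    {"grip":60,"linear":[2.4,2,0],"yaw":2},
    {"grip":60,"linear":[3.6,3,0],"yaw":2.5},
    {"grip":60,"linear":[4.8,4,0],"yaw":2.5},
    {"grip":60,"linear":[6,4.8,0],"yaw":2.5},
    {"grip":60,"linear":[6.5,5.2,0],"yaw":2.5},
    {"grip":60,"linear":[6.5,5.2,0],"yaw":2.5},
    {"grip":60,"linear":[6.5,5.2,0],"yaw":2.5}
  ]
}}

```text
t: 1.7
tool_pos: [0.6469, -0.2513, 0.3225]
ee_rot: [-3.139, 0.001, 1.65]
force: [-0.2, -1.0, -0.3]
grip_width: 0.06
grip_force: 0.0
```

```bash
python3 - <<'E'
from h import *
o=observe(); print(o["t"],o["tool_pos"],o["ee_rot"],o["joint_pos"])
c=cam("wrist"); store(c,"w1.npy"); save(c,"w1.png"); print(-c["R"].T@c["t"],c["R"][2],c["K"][0,0])
print(proj(c,[[.667,-.249,.138],[.6566,-.158,.1197]]))
E
```

```text
1.7 [ 0.64690395 -0.25126723  0.32248494] [-3.13922597e+00  7.62475269e-04  1.64971052e+00] [ 0.57871234  0.4503103  -0.37940648  1.37185883  0.16736231  1.35269919
  0.27610707]
[ 0.64160579 -0.18240661  0.44831059] [ 0.01850258 -0.27410283 -0.96152238] 339.6759115488487
[[345.50366072 216.29937739]
 [342.50273608 113.59888983]]
```

View pics/w1.png

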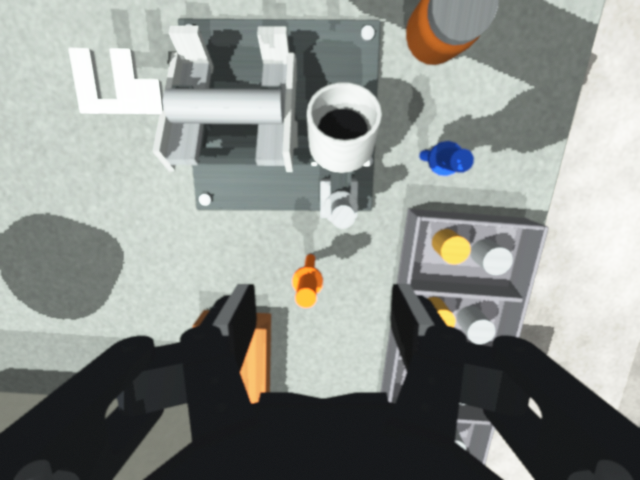

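The wrist view shows the steel pin top at (343,217), as predicted, and the tube ring at about (344,115). The notch plate is at the left with its slot between arms at u≈92 and 110, open toward the top of the picture. Next I measure the slot and feeder frame.

```bash
python3 - <<'E'
from h import *
c=load("w1.npy"); g=cv2.cvtColor(c["color"],cv2.COLOR_RGB2GRAY)
for v in (55,62,70,90,105): print(v,"".join(" .:*#"[min(4,int(x)//51)] for x in g[v,60:170]))
for u in (100,103): print(u,"".join(" .:*#"[min(4,int(x)//51)] for x in g[40:125,u]))
yaw=-1.4933; R=np.array([[np.cos(yaw),-np.sin(yaw)],[np.sin(yaw),np.cos(yaw)]])
pin=plane(c,[[343.5,216]],.138)[0][:2]; print("pin",pin)
t=pin-R@[.095,.1]; print("t",t)
Z=[["face",.015,.1,.1],["tube",.0012,.1,.1197],["notch",-.02,-.128,.095],["rol",0,-.015,.092]]
for n,x,y,z in Z: p=R@[x,y]+t; print(n,p,proj(c,[[*p,z]]))
# notch plate region in feeder coordinates by depth
P=depth(c,[[u,v] for v in range(30,130) for u in range(50,175)]); k=abs(P[:,2]-.095)<.006
print(k.sum(),np.median(P[k][:,2]),np.percentile((P[k][:,:2]-t)@R,[1,99],axis=0))
for v in (55,65,72):
  print(v,((plane(c,[[70,v],[92,v],[110.5,v],[133,v]],.095)[:,:2]-t)@R*1e3).round(1).tolist())
E
```

```text
55 ##############################*::::**#######****#######################*:::********************************::.
62 ###############################*::::**##################################*:::*******************************:::
70 #################################*:::**##################################*::************######################
90 ##########**########################*:::**##########################################################:::****:::
105 #*****##********######################################################################################**######
100 #####********######################*###*************::::::*##########################
103 #######*######*#################################################################*####
pin [ 0.66510887 -0.24886201]
t [ 0.55805422 -0.16188901]
face [ 0.65891536 -0.16910211] [[342.7423386  127.36816275]]
tube [ 0.65784699 -0.15534353] [[344.14369132 110.61234779]]
notch [ 0.42889001 -0.15185864] [[105.7071314   88.93918573]]
rol [ 0.54309924 -0.16305029] [[225.96360017 111.60141991]]
4031 0.09523330907195003 [[-0.05396835 -0.15573019]
 [ 0.01019957 -0.06971022]]
55 [[-49.2, -156.1], [-49.3, -135.5], [-49.3, -118.3], [-49.4, -97.2]]
65 [[-40.7, -157.8], [-40.8, -137.2], [-40.9, -119.8], [-40.9, -98.6]]
72 [[-34.7, -159.1], [-34.8, -138.3], [-34.8, -120.8], [-34.9, -99.5]]
```

Request:
{"api": "step_arm", "payload": {
  "deltas": [
    {"grip":50,"linear":[0.57,0.04,0],"yaw":0},
    {"grip":50,"linear":[0.57,0.04,-1.5],"yaw":0},
    {"grip":50,"linear":[0.57,0.04,-3.0],"yaw":0},
    {"grip":50,"linear":[0.57,0.04,-4.5],"yaw":0},
    {"grip":50,"linear":[0.57,0.04,-5.5],"yaw":0},
    {"grip":50,"linear":[0.57,0.04,-6.2],"yaw":0},
    {"grip":50,"linear":[0.57,0.04,-6.8],"yaw":0},
    {"grip":50,"linear":[0.57,0.04,-6.8],"yaw":0}
  ]
}}

```text
t: 2.55
tool_pos: [0.6613, -0.2511, 0.116]
ee_rot: [-3.135, -0.001, 1.647]
force: [-0.9, 0.1, -0.5]
grip_width: 0.05
grip_force: 0.0
```

Request:
{"api": "step_arm", "payload": {
  "deltas": [
    {"grip":10,"linear":[0,0,0],"yaw":0},
    {"grip":10,"linear":[0,0,0],"yaw":0},
    {"grip":10,"linear":[0,0,0],"yaw":0},
    {"grip":10,"linear":[0,0,0],"yaw":0},
    {"grip":10,"linear":[0,0,0],"yaw":0}
  ],
  "newtons": 50
}}

```text
t: 3.05
tool_pos: [0.6661, -0.2497, 0.1216]
ee_rot: [3.139, 0.002, 1.65]
force: [-1.1, 0.1, 6.3]
grip_width: 0.0204
grip_force: 49.2
```

Request:
{"api": "step_arm", "payload": {
  "deltas": [
    {"grip":10,"linear":[0,0,0.3],"yaw":0},
    {"grip":10,"linear":[0,0,0.8],"yaw":0},
    {"grip":10,"linear":[0,0,1.4],"yaw":0},
    {"grip":10,"linear":[0,0,2.6],"yaw":0},
    {"grip":10,"linear":[0,0,4],"yaw":0},
    {"grip":10,"linear":[0,0,5.3],"yaw":0},
    {"grip":10,"linear":[0,0,5.3],"yaw":0},
    {"grip":10,"linear":[0,0,5.3],"yaw":0}
  ]
}}

```text
t: 3.85
tool_pos: [0.6656, -0.2484, 0.2814]
ee_rot: [3.138, 0.001, 1.651]
force: [-0.0, 0.3, -3.2]
grip_width: 0.0208
grip_force: 49.6
```

```bash
python3 - <<'E'
from h import *
o=observe(); print(o["t"],o["tool_pos"],o["ee_rot"],o["grip_width"],o["grip_force"],o["force"])
c=cam("wrist"); store(c,"w2.npy"); save(c,"w2.png")
E
```

```text
3.85 [ 0.66560918 -0.24841974  0.28135102] [3.13830245e+00 9.17293171e-04 1.65087056e+00] 0.020793629718206197 49.582841992378235 [-0.02052817  0.34044364 -3.24691193]
```

View pics/w2.png

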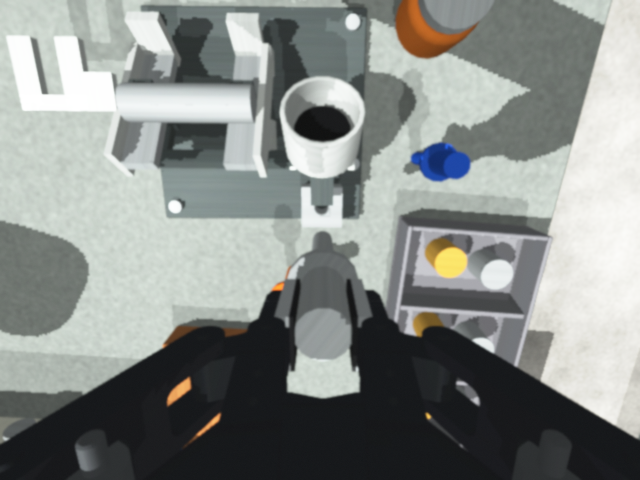

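The pin is out of the bore (empty mouth at (322,207)) and held upright in the jaws. I move it to the robot side, short of the notch, and look again.

Request:
{"api": "step_arm", "payload": {
  "deltas": [
    {"grip":10,"linear":[-1,0,0],"yaw":0},
    {"grip":10,"linear":[-2.3,0,0],"yaw":0},
    {"grip":10,"linear":[-3.7,0,0],"yaw":0},
    {"grip":10,"linear":[-5.1,0,0],"yaw":0},
    {"grip":10,"linear":[-6.5,0,0],"yaw":0},
    {"grip":10,"linear":[-7.5,0,0],"yaw":0},
    {"grip":10,"linear":[-7.85,0,0],"yaw":0},
    {"grip":10,"linear":[-7.85,0,0],"yaw":0}
  ]
}}

```text
t: 4.7
tool_pos: [0.427, -0.2489, 0.2768]
ee_rot: [-3.138, -0.001, 1.648]
force: [0.9, 0.2, -0.4]
grip_width: 0.0209
grip_force: 49.6
```

```bash
python3 - <<'E'
from h import *
o=observe(); print(o["t"],o["tool_pos"],o["ee_rot"],o["grip_width"])
c=cam("wrist"); store(c,"w3.npy"); save(c,"w3.png",(200,30,440,210),3.2)
print(proj(c,[[.4295,-.152,.095]]))
E
```

```text
4.7 [ 0.4270168  -0.24894427  0.27678823] [-3.13835107e+00 -1.48464524e-03  1.64807659e+00] 0.020931077360368935
[[335.68608559 106.95069717]]
```

View pics/w3.png

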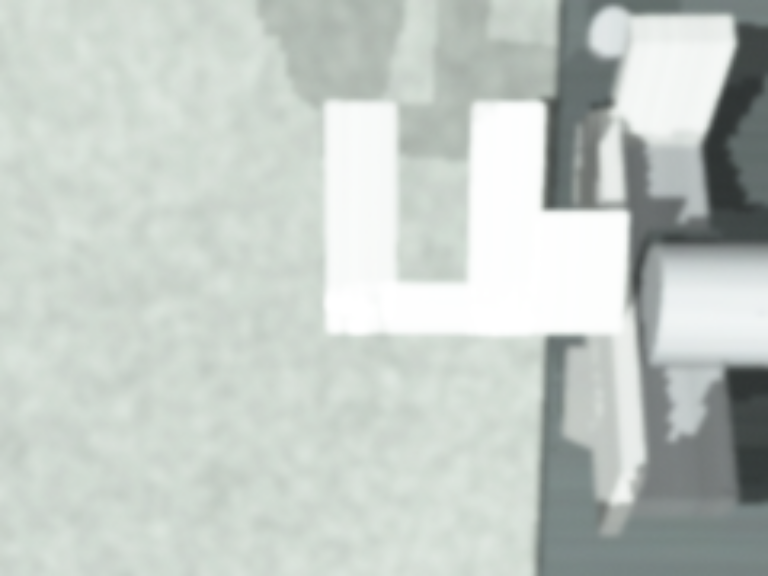

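The slot lies between u≈324 and 347 in the full picture, with its end at v≈118. The seat is at about (335.5,105.5), against a prediction of (335.7,107), so they agree.

Request:
{"api": "step_arm", "payload": {
  "deltas": [
    {"grip":10,"linear":[0,1,0],"yaw":0},
    {"grip":10,"linear":[0,2.2,0],"yaw":0},
    {"grip":10,"linear":[0,3,0],"yaw":0},
    {"grip":10,"linear":[0,3.4,-0.5],"yaw":0},
    {"grip":10,"linear":[0,3.4,-1],"yaw":0},
    {"grip":10,"linear":[0,3.4,-1.5],"yaw":0},
    {"grip":10,"linear":[0,3.4,-1.5],"yaw":0},
    {"grip":10,"linear":[0,3.4,-1.5],"yaw":0}
  ]
}}

```text
t: 5.55
tool_pos: [0.4305, -0.1462, 0.2332]
ee_rot: [-3.142, -0.001, 1.652]
force: [-0.3, -0.2, -1.7]
grip_width: 0.0203
grip_force: 49.6
```

```bash
python3 - <<'E'
from h import *
c=cam("wrist"); store(c,"w4.npy"); save(c,"w4.png",(240,150,420,360),2.8)
o=observe(); print(o["t"],o["tool_pos"],o["ee_rot"],o["grip_width"])
print(plane(load("w3.npy"),[[335.5,105.5]],.095)); print(proj(c,[[.4295,-.152,.095]]))
E
```

```text
5.6 [ 0.43080394 -0.14660566  0.23376565] [ 3.14042070e+00 -5.58684537e-04  1.65146070e+00] 0.020651373274588776
[[ 0.42924317 -0.15086497  0.095     ]]
[[321.55475061 236.69137953]]
```

View pics/w4.png

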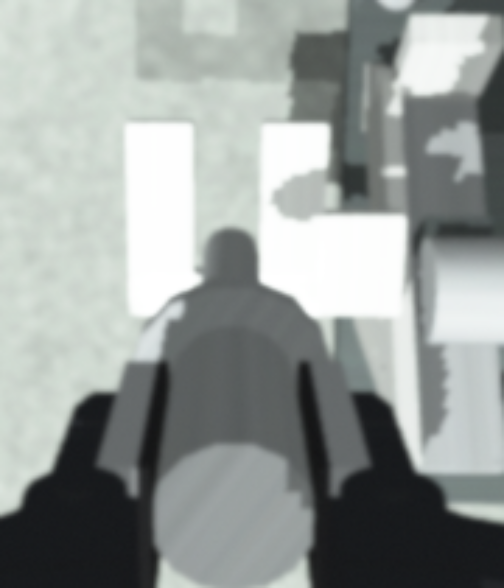

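The shank tip is at crop u≈231 and the slot centre is at ≈227, so it needs about 1.5 mm in −x. Then I lower it.

Request:
{"api": "step_arm", "payload": {
  "deltas": [
    {"grip":10,"linear":[-0.05,0,0],"yaw":0},
    {"grip":10,"linear":[-0.05,0,-0.8],"yaw":0},
    {"grip":10,"linear":[-0.05,0,-1.6],"yaw":0},
    {"grip":10,"linear":[-0.05,0,-2.4],"yaw":0},
    {"grip":10,"linear":[-0.05,0,-3],"yaw":0},
    {"grip":10,"linear":[-0.05,0,-3.4],"yaw":0},
    {"grip":10,"linear":[-0.05,0,-3.5],"yaw":0},
    {"grip":10,"linear":[-0.05,0,-3.5],"yaw":0}
  ]
}}

```text
t: 6.4
tool_pos: [0.4283, -0.1471, 0.1286]
ee_rot: [3.141, -0.0, 1.65]
force: [0.0, 0.2, -0.7]
grip_width: 0.0206
grip_force: 49.7
```

Request:
{"api": "step_arm", "payload": {
  "deltas": [
    {"grip":10,"linear":[0,0,-0.05],"yaw":0},
    {"grip":10,"linear":[0,0,-0.05],"yaw":0},
    {"grip":24,"linear":[0,0,-0.05],"yaw":0},
    {"grip":35,"linear":[0,0,0],"yaw":0},
    {"grip":45,"linear":[0,0,0],"yaw":0},
    {"grip":45,"linear":[0,0,0.5],"yaw":0},
    {"grip":45,"linear":[0,0,1.5],"yaw":0},
    {"grip":45,"linear":[0,0,3],"yaw":0}
  ]
}}

```text
t: 7.2
tool_pos: [0.4258, -0.1464, 0.2172]
ee_rot: [-3.136, -0.003, 1.651]
force: [1.4, -0.8, -0.4]
grip_width: 0.045
grip_force: 0.0
```

Request:
{"api": "step_arm", "payload": {
  "deltas": [
    {"grip":45,"linear":[0,0,1.5],"yaw":0},
    {"grip":45,"linear":[0,0,1.5],"yaw":0}
  ]
}}

```text
t: 7.4
tool_pos: [0.4329, -0.1482, 0.2706]
ee_rot: [3.128, 0.007, 1.65]
force: [1.1, -0.9, -0.1]
grip_width: 0.045
grip_force: 0.0
```

```bash
python3 - <<'E'
from h import *
c=cam("wrist"); store(c,"w5.npy"); save(c,"w5.png",(180,60,480,360),2)
o=observe(); print(o["t"],o["tool_pos"],o["ee_rot"],o["grip_width"])
for z in(.095,.101,.143): print(proj(c,[[.4292,-.147,z]]))
P=depth(c,[[u,v] for v in range(100,420) for u in range(240,420)]);k=np.linalg.norm(P[:,:2]-[.4292,-.147],axis=1)<.03
q=P[k]; print(q[:,2].max()); q2=q[(q[:,2]>.139)&(q[:,2]<.148)]; print(len(q2),(q2.min(0)+q2.max(0))/2,q2.max(0)-q2.min(0)); q3=q[(q[:,2]>.098)&(q[:,2]<.104)];print(len(q3),(q3.min(0)+q3.max(0))/2,np.median(q3,0))
E
```

```text
7.45 [ 0.43078465 -0.14777406  0.26738448] [3.13350119 0.00460905 1.65014589] 0.0452008617106257
[[316.8834354  216.38791079]]
[[316.8539439  217.88455178]]
[[316.61115025 230.2030564 ]]
0.3432473447258946
635 [ 0.42762996 -0.146623    0.14223839] [0.02105499 0.02165888 0.00626217]
554 [ 0.42749754 -0.14408238  0.10104799] [ 0.42724898 -0.13894138  0.1013554 ]
```

View pics/w5.png

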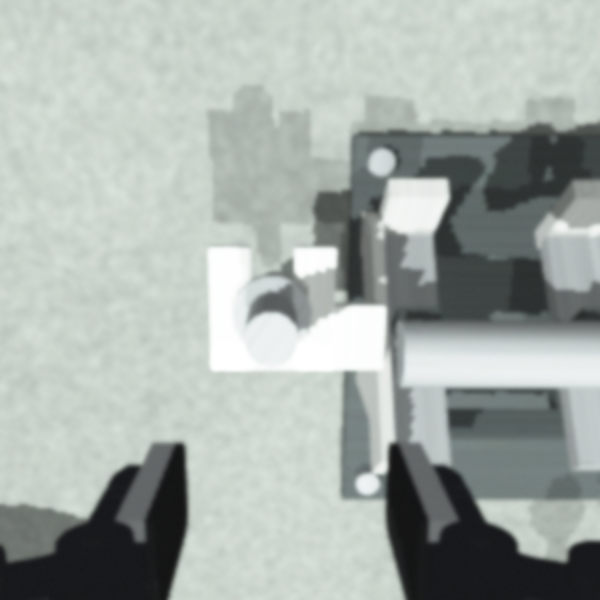

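The pin is parked: collar height 0.101, grip top at z 0.142 over (0.428,-0.147), upright in the slot. Next is the plunger.

Request:
{"api": "step_arm", "payload": {
  "deltas": [
    {"grip":45,"linear":[1.2,0,0],"yaw":0},
    {"grip":45,"linear":[2.6,0,0],"yaw":0},
    {"grip":45,"linear":[4,0,0],"yaw":0},
    {"grip":45,"linear":[5.4,0,0],"yaw":0},
    {"grip":45,"linear":[6.8,-0.1,0],"yaw":0},
    {"grip":45,"linear":[7.6,-0.1,0],"yaw":0},
    {"grip":45,"linear":[7.6,-0.1,0],"yaw":0},
    {"grip":45,"linear":[7.6,-0.1,0],"yaw":0}
  ]
}}

```text
t: 8.25
tool_pos: [0.655, -0.1495, 0.2609]
ee_rot: [-3.138, -0.002, 1.651]
force: [-0.4, -0.2, 0.5]
grip_width: 0.0452
grip_force: 0.0
```

```bash
python3 - <<'E'
from h import *
c=cam("wrist"); store(c,"w6.npy"); save(c,"w6.png",(220,100,420,300),3)
o=observe(); print(o["t"],o["tool_pos"],o["ee_rot"],o["grip_width"])
yaw=-1.4933; R=np.array([[np.cos(yaw),-np.sin(yaw)],[np.sin(yaw),np.cos(yaw)]]); t=np.array([.5583,-.1614])
th=np.linspace(0,2*np.pi,9)[:-1]
ring=lambda rr:[[*(R@[.0012+rr*np.cos(a)*np.cos(.611),.1+rr*np.sin(a)]+t),.1197+rr*np.cos(a)*np.sin(.611)] for a in th]
print("outer",proj(c,ring(.034)).round(0).tolist()); print("face",proj(c,[[*(R@[.015,.1]+t),.1]]))
P=depth(c,[[u,v] for v in range(100,300) for u in range(220,420)]); L=(P[:,:2]-t)@R
k=np.hypot(L[:,0]-.0012,L[:,1]-.1)<.06
A=np.c_[L,P[:,2]][k]; ax=np.array([-np.sin(.6109),0,np.cos(.6109)]); d=(A-[.0012,.1,.1197])@ax
rim=A[(abs(d)<.0025)]; print("rim",len(rim),(rim.min(0)+rim.max(0))/2,np.ptp(rim,axis=0))
dd=(A-[.015,.1,.1])@ax; f=A[(abs(dd)<.006)&(np.linalg.norm(A-[.015,.1,.1],axis=1)<.026)]; print("face",len(f),(f.min(0)+f.max(0))/2,np.median((f-[.015,.1,.1])@ax))
E
```

```text
8.3 [ 0.65453003 -0.14982149  0.26152426] [-3.13807790e+00 -8.59409493e-04  1.65052516e+00] 0.04500944398703321
outer [[327.0, 277.0], [358.0, 264.0], [369.0, 236.0], [356.0, 209.0], [327.0, 198.0], [299.0, 209.0], [286.0, 236.0], [297.0, 264.0]]
face [[327.1123917  244.74134557]]
rim 1158 [0.00323287 0.09899111 0.11990697] [0.05539606 0.0671465  0.04077892]
face 2291 [0.01663884 0.09908723 0.09988642] -0.0004061441063242742
```

View pics/w6.png

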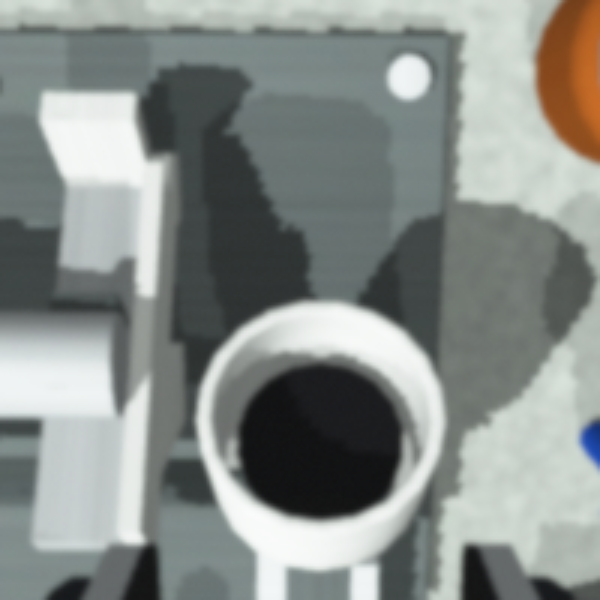

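The tube rim spans u 286–368 with its top at v≈200, so the real tube sits about 1.5 mm in feeder +x from my model. I correct for that, shut the fingers and go down to just above the face.

Request:
{"api": "step_arm", "payload": {
  "deltas": [
    {"grip":0,"linear":[0.08,-0.1,0],"yaw":0},
    {"grip":0,"linear":[0.08,-0.1,0],"yaw":0},
    {"grip":0,"linear":[0.08,-0.1,-1],"yaw":0},
    {"grip":0,"linear":[0.08,-0.1,-2],"yaw":0},
    {"grip":0,"linear":[0.08,-0.1,-3],"yaw":0},
    {"grip":0,"linear":[0.08,-0.1,-4],"yaw":0},
    {"grip":0,"linear":[0.08,-0.1,-4.5],"yaw":0},
    {"grip":0,"linear":[0.08,-0.1,-4.5],"yaw":0}
  ]
}}

```text
t: 9.1
tool_pos: [0.6558, -0.1532, 0.1256]
ee_rot: [-3.136, -0.001, 1.65]
force: [-0.9, 0.1, -0.2]
grip_width: 0.0001
grip_force: 0.0
```

Request:
{"api": "step_arm", "payload": {
  "deltas": [
    {"grip":0,"linear":[0,0,0],"yaw":0},
    {"grip":0,"linear":[0,0,0],"yaw":0}
  ]
}}

```text
t: 9.3
tool_pos: [0.66, -0.1532, 0.1308]
ee_rot: [3.138, 0.001, 1.65]
force: [0.4, 0.3, 0.5]
grip_width: -0.0006
grip_force: 0.0
```

Request:
{"api": "step_arm", "payload": {
  "deltas": [
    {"grip":0,"linear":[-0.04,0,-0.15],"yaw":0},
    {"grip":0,"linear":[-0.04,0,-0.3],"yaw":0},
    {"grip":0,"linear":[-0.04,0,-0.45],"yaw":0},
    {"grip":0,"linear":[-0.04,0,-0.55],"yaw":0},
    {"grip":0,"linear":[-0.04,0,-0.55],"yaw":0},
    {"grip":0,"linear":[-0.04,0,-0.55],"yaw":0}
  ]
}}

```text
t: 9.9
tool_pos: [0.6571, -0.153, 0.1116]
ee_rot: [-3.142, -0.0, 1.65]
force: [0.0, -0.4, -0.2]
grip_width: 0.0
grip_force: 0.0
```

Request:
{"api": "step_arm", "payload": {
  "deltas": [
    {"grip":0,"linear":[0,-0.06,-0.09],"yaw":0},
    {"grip":0,"linear":[0.01,-0.13,-0.18],"yaw":0},
    {"grip":0,"linear":[0.015,-0.19,-0.27],"yaw":0},
    {"grip":0,"linear":[0.015,-0.19,-0.27],"yaw":0},
    {"grip":0,"linear":[0.015,-0.19,-0.27],"yaw":0}
  ]
}}

```text
t: 10.4
tool_pos: [0.6576, -0.1568, 0.106]
ee_rot: [-3.141, -0.002, 1.651]
force: [-5.7, 2.6, 10.3]
grip_width: 0.0
grip_force: 5.0
```

Request:
{"api": "step_arm", "payload": {
  "deltas": [
    {"grip":0,"linear":[0,-0.08,-0.12],"yaw":0},
    {"grip":0,"linear":[0,-0.15,-0.22],"yaw":0},
    {"grip":0,"linear":[0,-0.15,-0.22],"yaw":0},
    {"grip":0,"linear":[0,-0.15,-0.22],"yaw":0}
  ]
}}

```text
t: 10.8
tool_pos: [0.6598, -0.158, 0.1018]
ee_rot: [3.138, -0.004, 1.653]
force: [-4.2, 6.9, 14.9]
grip_width: 0.0002
grip_force: 3.6
```

```bash
python3 - <<'E'
from h import *
o=observe(); print(o["t"],o["tool_pos"],o["ee_rot"],o["force"],o["moment"])
c=cam("scene"); store(c,"s2.npy"); save(c,"s2.png",(190,180,350,290),4.8)
E
```

```text
10.8 [ 0.65981165 -0.15796851  0.10175193] [ 3.13778261 -0.00434666  1.65302681] [-4.20488729  6.9498243  14.85344703] [ 1.085528    1.13348954 -0.12396456]
```

View pics/s2.png

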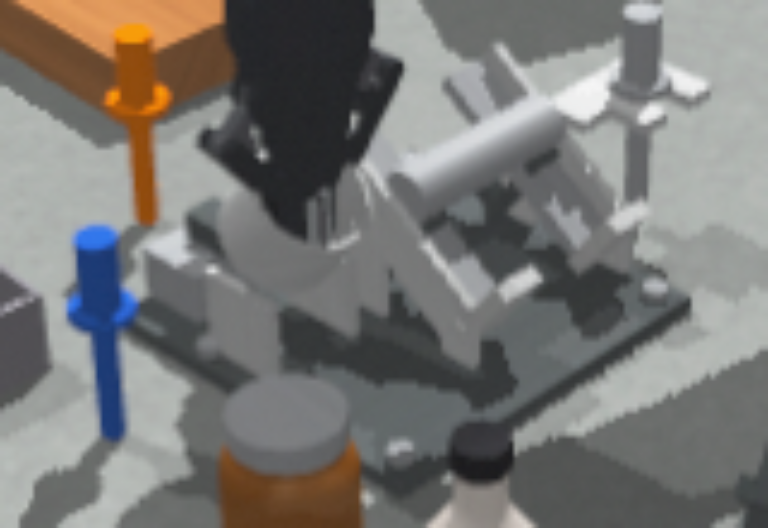

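The scene crop shows the shut fingers inside the tube, pushing, with the pin upright in the notch (about (640,70)) and the roller still held. The arm gives about 5 mm under load, and I estimate about 12 mm of stroke so far. I bias toward feeder +x to clear the tube's lower wall and continue.

Request:
{"api": "step_arm", "payload": {
  "deltas": [
    {"grip":0,"linear":[-0.03,-0.12,0],"yaw":0},
    {"grip":0,"linear":[-0.03,-0.2,-0.05],"yaw":0},
    {"grip":0,"linear":[-0.03,-0.29,-0.13],"yaw":0},
    {"grip":0,"linear":[-0.03,-0.29,-0.13],"yaw":0},
    {"grip":0,"linear":[-0.03,-0.29,-0.13],"yaw":0}
  ]
}}

```text
t: 11.35
tool_pos: [0.6599, -0.1583, 0.1015]
ee_rot: [3.137, -0.013, 1.657]
force: [-11.0, 16.2, 30.2]
grip_width: -0.0002
grip_force: 4.4
```

```bash
cat > st.py <<'E'
from h import *
yaw=-1.4933; R=np.array([[np.cos(yaw),-np.sin(yaw)],[np.sin(yaw),np.cos(yaw)]]); t=np.array([.5583,-.1614])
o=observe(); p=o["tool_pos"]; f=R.T@(p[:2]-t)*1e3-[1.5,-.7]; print(o["t"],p,o["force"],"feeder",f)
q=np.array([f[0]+11-15,p[2]*1e3-17-100]); print("L",q@[.574,-.819],"s",q@[.819,.574])
c=cam("top"); P=depth(c,[[u,v] for v in range(200,300) for u in range(340,440)]); L=np.c_[(P[:,:2]-t)@R,P[:,2]]
k=(abs(L[:,1]+.015)<.04)&(L[:,0]>-.08)&(L[:,0]<.03)&(L[:,2]>.07)
print("roller-ish",k.sum(),np.median(L[k],0) if k.sum() else "", L[k][L[k][:,2].argmax()] if k.sum() else "")
E
python3 st.py
```

```text
11.35 [ 0.65987026 -0.15826839  0.10154296] [-10.99131279  16.15392632  30.18536647] feeder [  3.24123189 102.20785546]
L 12.223786955186961 s -9.49377490746912
roller-ish 1400 [-0.00671704 -0.02210133  0.52105604] [ 0.00075731 -0.05148541  0.56305142]
```

The fingers are blocked at 12 mm: the force rose along the tube axis with no motion, so the spread knuckles of the shut, vertical gripper are resting on the rim. I'll back out, turn 90° and push with one finger of the part-open gripper. Its clean inner face goes toward the high lip, and the other finger passes outside the tube.

Request:
{"api": "step_arm", "payload": {
  "deltas": [
    {"grip":0,"linear":[0,0.35,0.5],"yaw":0},
    {"grip":0,"linear":[0,0.6,1.2],"yaw":0},
    {"grip":0,"linear":[0,0.6,2.5],"yaw":0},
    {"grip":0,"linear":[0,0.6,4],"yaw":0},
    {"grip":0,"linear":[0,0.6,5.3],"yaw":0},
    {"grip":30,"linear":[0,0.3,5.3],"yaw":1},
    {"grip":58,"linear":[0,0,5.3],"yaw":2},
    {"grip":58,"linear":[0,-0.3,5.3],"yaw":3}
  ]
}}

```text
t: 12.2
tool_pos: [0.6568, -0.1813, 0.2527]
ee_rot: [3.141, 0.001, 2.075]
force: [-1.0, 0.0, -0.4]
grip_width: 0.0431
grip_force: 0.0
```

Request:
{"api": "step_arm", "payload": {
  "deltas": [
    {"grip":58,"linear":[0,-0.1,0],"yaw":1},
    {"grip":58,"linear":[0,-0.2,0],"yaw":2},
    {"grip":58,"linear":[0,-0.3,0],"yaw":3},
    {"grip":58,"linear":[0,-0.4,0],"yaw":4},
    {"grip":58,"linear":[0,-0.4,0],"yaw":5},
    {"grip":58,"linear":[0,-0.4,0],"yaw":6},
    {"grip":58,"linear":[0,-0.4,0],"yaw":7},
    {"grip":58,"linear":[0,-0.4,0],"yaw":8.25}
  ]
}}

```text
t: 13.0
tool_pos: [0.6565, -0.1932, 0.2518]
ee_rot: [-3.142, -0.0, -3.081]
force: [-0.7, 0.1, -0.2]
grip_width: 0.0578
grip_force: 0.0
```

Request:
{"api": "step_arm", "payload": {
  "deltas": [
    {"grip":58,"linear":[0,0,0],"yaw":0},
    {"grip":58,"linear":[0,0,0],"yaw":0},
    {"grip":58,"linear":[0,0,0],"yaw":0}
  ]
}}

```text
t: 13.3
tool_pos: [0.6566, -0.193, 0.2521]
ee_rot: [-3.141, -0.0, -3.089]
force: [0.5, 0.4, -0.5]
grip_width: 0.058
grip_force: 0.0
```

```bash
python3 - <<'E'
from h import *
o=observe(); print({k:np.round(o[k],4) for k in("t","tool_pos","ee_rot","joint_pos","grip_width","force")})
c=cam("wrist"); store(c,"w7.npy")
yaw=-1.4933; R=np.array([[np.cos(yaw),-np.sin(yaw)],[np.sin(yaw),np.cos(yaw)]]); t=np.array([.5583,-.1614])
P=depth(c,[[u,v] for v in range(0,480) for u in range(0,640)]); L=np.c_[(P[:,:2]-t)@R,P[:,2]]
ax=np.array([-np.sin(.6109),0,np.cos(.6109)])
A=L[np.linalg.norm(L-[.0012,.1,.1197],axis=1)<.045]; d=(A-[.0012,.1,.1197])@ax
rim=A[abs(d)<.0025]; print("rim",len(rim),(rim.min(0)+rim.max(0))/2,np.ptp(rim,axis=0))
# fingertips nearest: finger points by range
dd=c["range_z"]; n=(dd>0.02)&(dd<.17); 
Q=P.reshape(480,640,3)[n]; Q=Q[(Q[:,2]<o["tool_pos"][2])]; q=Q-o["tool_pos"]; print(len(q)); 
cl=(q[:,:2])@np.array([R[:,0]]).T
for s in(-1,1):
  m=(s*cl[:,0]>0.01)&(np.linalg.norm(q,axis=1)<.1)
  if m.sum(): print(s,"minz",q[m][:,2].min(),"lat range",cl[m].min(),cl[m].max())
E
```

```text
{'t': np.float64(13.3), 'tool_pos': array([ 0.6566, -0.193 ,  0.2521]), 'ee_rot': array([-3.1415e+00, -1.0000e-04, -3.0888e+00]), 'joint_pos': array([ 0.7578,  0.56  , -0.7592,  1.4699,  0.3932,  1.2683,  1.5813]), 'grip_width': np.float64(0.058), 'force': array([ 0.5312,  0.4348, -0.4507])}
rim 1074 [0.00334241 0.09943571 0.1201706 ] [0.05542494 0.06731231 0.04030345]
920
-1 minz -0.01256007636254347 lat range -0.04260659289012734 -0.027697830918105036
1 minz -0.012489529918530834 lat range 0.029066836634749935 0.042419677036214354
```

The tip measurement fits: tips 12.5 mm ahead of the TCP at 58 mm opening. The rim centre is about 2 mm in feeder +x from the model. I move down to just above the face.

Request:
{"api": "step_arm", "payload": {
  "deltas": [
    {"grip":58,"linear":[0.13,0,0],"yaw":0},
    {"grip":58,"linear":[0.13,0,-1],"yaw":0},
    {"grip":58,"linear":[0.13,0,-2],"yaw":0},
    {"grip":58,"linear":[0.13,0,-3],"yaw":0},
    {"grip":58,"linear":[0.13,0,-4],"yaw":0},
    {"grip":58,"linear":[0.13,0,-4.4],"yaw":0},
    {"grip":58,"linear":[0.13,0,-4.6],"yaw":0},
    {"grip":58,"linear":[0.13,0,-4.6],"yaw":0}
  ]
}}

```text
t: 14.15
tool_pos: [0.6609, -0.1928, 0.1142]
ee_rot: [3.141, 0.0, -3.087]
force: [-0.9, -0.5, -0.4]
grip_width: 0.058
grip_force: 0.0
```

Request:
{"api": "step_arm", "payload": {
  "deltas": [
    {"grip":58,"linear":[0,0,0],"yaw":0},
    {"grip":58,"linear":[0,0,0],"yaw":0},
    {"grip":58,"linear":[0,0,0],"yaw":0}
  ]
}}

```text
t: 14.45
tool_pos: [0.6615, -0.1931, 0.1158]
ee_rot: [-3.141, 0.002, -3.087]
force: [0.5, -0.5, -0.0]
grip_width: 0.058
grip_force: 0.0
```

Request:
{"api": "step_arm", "payload": {
  "deltas": [
    {"grip":58,"linear":[0,0,-0.12],"yaw":0},
    {"grip":58,"linear":[0,0,-0.23],"yaw":0},
    {"grip":58,"linear":[0,-0.08,-0.34],"yaw":0},
    {"grip":58,"linear":[0,-0.15,-0.45],"yaw":0},
    {"grip":58,"linear":[0,-0.23,-0.56],"yaw":0},
    {"grip":58,"linear":[0,-0.23,-0.56],"yaw":0},
    {"grip":58,"linear":[0,-0.23,-0.56],"yaw":0}
  ]
}}

```text
t: 15.15
tool_pos: [0.6616, -0.1991, 0.1]
ee_rot: [3.141, 0.002, -3.086]
force: [-2.6, 0.2, 9.4]
grip_width: 0.058
grip_force: 4.1
```

Request:
{"api": "step_arm", "payload": {
  "deltas": [
    {"grip":58,"linear":[0,-0.1,-0.12],"yaw":0},
    {"grip":58,"linear":[0,-0.2,-0.24],"yaw":0},
    {"grip":58,"linear":[0,-0.3,-0.36],"yaw":0},
    {"grip":58,"linear":[0,-0.32,-0.4],"yaw":0},
    {"grip":58,"linear":[0,-0.32,-0.4],"yaw":0}
  ]
}}

```text
t: 15.65
tool_pos: [0.663, -0.2034, 0.091]
ee_rot: [3.136, 0.003, -3.083]
force: [-7.1, 5.6, 19.1]
grip_width: 0.0579
grip_force: 5.5
```

```bash
cat > ro.py <<'E'
from h import *
yaw=-1.4933; R=np.array([[np.cos(yaw),-np.sin(yaw)],[np.sin(yaw),np.cos(yaw)]]); t=np.array([.5583,-.1614])
o=observe(); p=o["tool_pos"]; print(o["t"],p,o["force"],"L",(-(p[1]+.193))*574+(.1078-p[2])*819)
for n in("scene","wrist"):
    c=cam(n); P=depth(c,np.argwhere(c["range_z"]>0)[:,::-1]); L=np.c_[(P[:,:2]-t)@R,P[:,2]]
    for nm,x,z in(("rest",0,.092),("pick",-.05,.061)):
        # points on the cylinder surface of radius 16 mm about expected axis, mid-lane gap only
        m=(abs(L[:,1]+.015)<.025)&(abs(np.hypot(L[:,0]-x,L[:,2]-z)-.016)<.005)
        print(n,nm,m.sum(), L[m].mean(0) if m.sum() else "")
    m=(abs(L[:,0]+.02)<.02)&(abs(L[:,1]+.128)<.02)&(abs(L[:,2]-.143)<.004)
    print("pin top",m.sum(),L[m].mean(0) if m.sum() else "")
E
python3 ro.py
```

```text
15.65 [ 0.66295422 -0.20335422  0.0910008 ] [-7.12361348  5.64809211 19.06327838] L 19.70186524249572
scene rest 1 [-0.00266971 -0.03940292  0.07370541]
scene pick 175 [-0.06032858 -0.01421055  0.06704547]
pin top 27 [-0.02884083 -0.12517688  0.14078192]
wrist rest 0 
wrist pick 7228 [-0.04298624 -0.00351863  0.07161147]
pin top 0
```

The stroke is 19.7 mm at the stop and the roller is now at the pickup. I hold briefly, then back out along the axis.

Request:
{"api": "step_arm", "payload": {
  "deltas": [
    {"grip":58,"linear":[0,-0.03,-0.05],"yaw":0},
    {"grip":58,"linear":[0,-0.03,-0.05],"yaw":0},
    {"grip":58,"linear":[0,0.25,0.35],"yaw":0},
    {"grip":58,"linear":[0,0.5,0.9],"yaw":0},
    {"grip":58,"linear":[0,0.55,1.7],"yaw":0},
    {"grip":58,"linear":[0,0.55,3.1],"yaw":0},
    {"grip":58,"linear":[0,0.55,4.5],"yaw":0},
    {"grip":58,"linear":[0,0.55,5.2],"yaw":0}
  ]
}}

```text
t: 16.55
tool_pos: [0.6622, -0.1935, 0.2459]
ee_rot: [-3.139, 0.005, -3.087]
force: [0.3, 0.4, 1.3]
grip_width: 0.0579
grip_force: 0.0
```

Request:
{"api": "step_arm", "payload": {
  "deltas": [
    {"grip":58,"linear":[-1.2,0.9,0],"yaw":0},
    {"grip":58,"linear":[-2.4,1.8,0],"yaw":0},
    {"grip":58,"linear":[-3.6,2.6,0],"yaw":0},
    {"grip":65,"linear":[-3.7,2.6,0],"yaw":0},
    {"grip":65,"linear":[-3.7,2.6,0],"yaw":0},
    {"grip":65,"linear":[-3.7,2.6,0],"yaw":0}
  ]
}}

```text
t: 17.15
tool_pos: [0.5505, -0.1166, 0.2418]
ee_rot: [-3.14, 0.001, -3.088]
force: [0.4, 0.7, 0.0]
grip_width: 0.0654
grip_force: 0.0
```

```bash
cat > pk.py <<'E'
from h import *
yaw=-1.4933; R=np.array([[np.cos(yaw),-np.sin(yaw)],[np.sin(yaw),np.cos(yaw)]]); t=np.array([.5583,-.1614])
o=observe(); print({k:np.round(o[k],4) for k in("t","tool_pos","ee_rot","grip_width")})
pk=R@[-.05,-.015]+t; print("pickup exp",pk)
c=cam("wrist"); store(c,"w8.npy"); P=depth(c,np.argwhere(c["range_z"]>0)[:,::-1]); L=np.c_[(P[:,:2]-t)@R,P[:,2]]
m=(abs(L[:,0]+.05)<.03)&(abs(L[:,1]+.015)<.062)&(L[:,2]>.069)&(L[:,2]<.085); q=L[m]
m2=q[:,2]>.074; print(len(q),"ridge",q[m2].mean(0),"y ext",np.percentile(q[m2][:,1],[.5,99.5]),"zmax",np.percentile(q[:,2],99.5))
# bystander check of plunger face
ax=np.array([-np.sin(.6109),0,np.cos(.6109)]); A=L[np.linalg.norm(L-[.017,.1,.1],axis=1)<.02]; print("face offset",len(A), np.median((A-[.017,.1,.1])@ax) if len(A) else "")
E
python3 pk.py
```

```text
{'t': np.float64(17.15), 'tool_pos': array([ 0.5505, -0.1166,  0.2418]), 'ee_rot': array([-3.1403e+00,  1.5000e-03, -3.0885e+00]), 'grip_width': np.float64(0.0654)}
pickup exp [ 0.53947408 -0.11271135]
4068 ridge [-0.04690552 -0.01762065  0.07640025] y ext [-0.07554486  0.04530921] zmax 0.08472459217505433
face offset 1044 0.0005212805235405142
```

```bash
python3 - <<'E'
from h import *
yaw=-1.4933; R=np.array([[np.cos(yaw),-np.sin(yaw)],[np.sin(yaw),np.cos(yaw)]]); t=np.array([.5583,-.1614])
for c in(load("w8.npy"),cam("top")):
    P=depth(c,np.argwhere(c["range_z"]>0)[:,::-1]); L=np.c_[(P[:,:2]-t)@R,P[:,2]]
    for y0,y1 in((-.033,-.003),(-.06,-.045),(.015,.03)):
        print(y0,end=": ")
        for x in np.arange(-.1,.05,.006):
            m=(L[:,0]>=x)&(L[:,0]<x+.006)&(L[:,1]>y0)&(L[:,1]<y1)&(L[:,2]<.15)
            print(f"{x*1e3:.0f}:{np.median(L[m][:,2])*1e3:.0f}/{L[m][:,2].max()*1e3:.0f}" if m.sum() else f"{x*1e3:.0f}:-",end=" ")
        print()
E
```

```text
-0.033: -100:12/15 -94:12/14 -88:12/14 -82:12/14 -76:12/14 -70:13/64 -64:71/75 -58:75/78 -52:77/79 -46:75/78 -40:71/75 -34:13/66 -28:12/15 -22:12/14 -16:12/15 -10:12/15 -4:12/14 2:12/14 8:12/14 14:12/14 20:12/14 26:12/14 32:13/64 38:63/68 44:66/70 50:61/64 
-0.06: -100:12/15 -94:12/14 -88:- -82:65/68 -76:67/69 -70:61/66 -64:72/76 -58:75/78 -52:77/78 -46:75/78 -40:71/76 -34:55/62 -28:59/86 -22:85/88 -16:76/82 -10:72/74 -4:75/78 2:80/83 8:84/87 14:88/91 20:92/96 26:96/100 32:101/106 38:105/109 44:107/110 50:101/102 
0.015: -100:13/14 -94:12/14 -88:12/14 -82:63/67 -76:65/70 -70:60/65 -64:71/75 -58:75/78 -52:76/79 -46:75/77 -40:71/75 -34:54/66 -28:58/85 -22:69/88 -16:68/82 -10:71/74 -4:74/78 2:78/82 8:82/87 14:86/91 20:90/95 26:94/99 32:99/104 38:103/108 44:68/109 50:63/103 
-0.033: -100:15/20 -94:12/20 -88:12/21 -82:14/19 -76:13/21 -70:11/64 -64:65/82 -58:74/84 -52:77/84 -46:77/86 -40:72/79 -34:65/71 -28:12/20 -22:13/20 -16:- -10:- -4:- 2:- 8:- 14:- 20:- 26:- 32:- 38:- 44:- 50:- 
-0.06: -100:11/19 -94:14/20 -88:14/19 -82:63/73 -76:69/73 -70:61/68 -64:71/77 -58:76/81 -52:78/85 -46:76/80 -40:73/79 -34:55/61 -28:57/66 -22:62/65 -16:- -10:- -4:- 2:- 8:- 14:- 20:- 26:- 32:- 38:- 44:- 50:- 
0.015: -100:14/18 -94:14/19 -88:12/19 -82:19/69 -76:61/76 -70:13/66 -64:67/80 -58:74/78 -52:78/81 -46:75/78 -40:70/76 -34:57/59 -28:15/60 -22:16/16 -16:- -10:- -4:- 2:- 8:- 14:- 20:- 26:- 32:- 38:- 44:- 50:-
```

Request:
{"api": "step_arm", "payload": {
  "deltas": [
    {"grip":54,"linear":[-0.37,0.11,0],"yaw":0},
    {"grip":54,"linear":[-0.37,0.11,-1.2],"yaw":0},
    {"grip":54,"linear":[-0.37,0.11,-2.4],"yaw":0},
    {"grip":54,"linear":[-0.37,0.11,-3.6],"yaw":0},
    {"grip":54,"linear":[-0.37,0.11,-4.6],"yaw":0},
    {"grip":54,"linear":[-0.37,0.11,-5.4],"yaw":0},
    {"grip":54,"linear":[-0.37,0.11,-6],"yaw":0},
    {"grip":54,"linear":[-0.37,0.11,-6.1],"yaw":0}
  ]
}}

```text
t: 18.05
tool_pos: [0.5366, -0.1116, 0.0561]
ee_rot: [3.14, -0.004, -3.087]
force: [0.3, 0.4, 0.0]
grip_width: 0.0538
grip_force: 0.0
```

Request:
{"api": "step_arm", "payload": {
  "deltas": [
    {"grip":54,"linear":[0,0,0],"yaw":0},
    {"grip":54,"linear":[0,0,0],"yaw":0},
    {"grip":54,"linear":[0,0,0],"yaw":0}
  ]
}}

```text
t: 18.35
tool_pos: [0.5398, -0.1118, 0.0599]
ee_rot: [-3.141, 0.003, -3.087]
force: [-0.1, -0.3, -0.0]
grip_width: 0.054
grip_force: 0.0
```

Request:
{"api": "step_arm", "payload": {
  "deltas": [
    {"grip":20,"linear":[0,-0.04,0],"yaw":0},
    {"grip":20,"linear":[0,-0.04,0],"yaw":0},
    {"grip":20,"linear":[0,-0.04,0],"yaw":0},
    {"grip":20,"linear":[0,-0.04,0],"yaw":0},
    {"grip":20,"linear":[0,-0.04,0],"yaw":0},
    {"grip":20,"linear":[0,-0.04,0],"yaw":0}
  ],
  "newtons": 90
}}

```text
t: 18.95
tool_pos: [0.5392, -0.1127, 0.0598]
ee_rot: [-3.141, 0.001, -3.086]
force: [-1.4, 0.1, 5.5]
grip_width: 0.0298
grip_force: 88.3
```

Request:
{"api": "step_arm", "payload": {
  "deltas": [
    {"grip":20,"linear":[0,0,0.2],"yaw":0},
    {"grip":20,"linear":[0,0,0.6],"yaw":0},
    {"grip":20,"linear":[0,0,1.2],"yaw":0},
    {"grip":20,"linear":[0,0,2],"yaw":0},
    {"grip":20,"linear":[0,0,3],"yaw":0},
    {"grip":20,"linear":[0,0,4],"yaw":0},
    {"grip":20,"linear":[0,0,4.5],"yaw":0},
    {"grip":20,"linear":[0,0,4.5],"yaw":0}
  ]
}}

```text
t: 19.75
tool_pos: [0.5406, -0.1129, 0.1966]
ee_rot: [-3.139, 0.006, -3.087]
force: [0.6, 1.1, -6.6]
grip_width: 0.0297
grip_force: 89.4
```

```bash
python3 - <<'E'
from h import *
o=observe(); print({k:np.round(o[k],4) for k in("t","tool_pos","ee_rot","grip_width","grip_force","force","joint_pos")})
# roller in hand from wrist depth, relative to TCP
yw=o["ee_rot"][2]; x=np.array([np.cos(yw),np.sin(yw)]); y=np.array([np.sin(yw),-np.cos(yw)])
c=cam("wrist"); P=depth(c,np.argwhere(c["range_z"]>0)[:,::-1]); q=P-o["tool_pos"]; L=np.c_[q[:,:2]@x,q[:,:2]@y,q[:,2]]
m=(abs(L[:,0])<.08)&(abs(L[:,1])<.012)&(L[:,2]>-.03)&(L[:,2]<.03); r_=L[m]; print("roller axis ext",np.percentile(r_[:,0],[1,99]),"ztop",np.percentile(r_[:,2],95))
for a in np.arange(-.07,.07,.01):
    k=(r_[:,0]>=a)&(r_[:,0]<a+.01); print(round(a,2),k.sum(),np.percentile(r_[k][:,2],90).round(4) if k.sum()>5 else "",end="; ")
# cradle from top depth
c=cam("top"); P=depth(c,np.argwhere(c["range_z"]>0)[:,::-1]); d=P[:,:2]-[.57,.1493]
a=np.radians(-66.43); ey=np.array([np.cos(a),np.sin(a)]); ex=np.array([-np.sin(a),np.cos(a)])
C=np.c_[d@ex,d@ey,P[:,2]]; m=(np.abs(C[:,:2])<.07).all(1)&(C[:,2]>.025)&(C[:,2]<.085)
print("\ncradle",m.sum(),np.percentile(C[m],[1,50,99],axis=0))
import json
E
```

```text
{'t': np.float64(19.75), 'tool_pos': array([ 0.5406, -0.1129,  0.1966]), 'ee_rot': array([-3.1392,  0.006 , -3.0866]), 'grip_width': np.float64(0.0297), 'grip_force': np.float64(89.3737), 'force': array([ 0.5537,  1.0727, -6.6424]), 'joint_pos': array([ 0.8424,  0.3691, -0.8397,  1.8567,  0.3173,  1.0481,  1.5025])}
roller axis ext [-0.02471664  0.05412377] ztop 0.017173344474835085
-0.07 0 ; -0.06 0 ; -0.05 0 ; -0.04 0 ; -0.03 746 0.017; -0.02 1360 0.017; -0.01 1444 0.017; 0.0 1531 0.017; 0.01 1654 0.0169; 0.02 1755 0.0169; 0.03 1895 0.0169; 0.04 2039 0.0169; 0.05 1493 0.0166; 0.06 0 ; 0.07 0 ; 
cradle 469 [[-0.0323937  -0.05637713  0.03979238]
 [ 0.00459475 -0.03163318  0.06203605]
 [ 0.03409509  0.05328781  0.07687521]]
```

The roller is held level and nearly centred, at 90 N. I carry it over to the cradle, turning −70° on the way.

Request:
{"api": "step_arm", "payload": {
  "deltas": [
    {"grip":20,"linear":[0.1,0.8,0.3],"yaw":-0.9},
    {"grip":20,"linear":[0.2,1.6,0.3],"yaw":-1.8},
    {"grip":20,"linear":[0.3,2.5,0.3],"yaw":-2.7},
    {"grip":20,"linear":[0.4,3.5,0.3],"yaw":-3.6},
    {"grip":20,"linear":[0.5,4.5,0.3],"yaw":-4.5},
    {"grip":20,"linear":[0.6,5.5,0.3],"yaw":-5.4},
    {"grip":20,"linear":[0.7,6.5,0.3],"yaw":-6.3},
    {"grip":20,"linear":[0.8,7.4,0.3],"yaw":-7.2}
  ]
}}

```text
t: 20.65
tool_pos: [0.5605, 0.1105, 0.1996]
ee_rot: [-3.137, -0.003, 2.187]
force: [0.9, -0.5, -6.4]
grip_width: 0.0297
grip_force: 89.7
```

Request:
{"api": "step_arm", "payload": {
  "deltas": [
    {"grip":20,"linear":[0.1,0.8,0],"yaw":-0.8},
    {"grip":20,"linear":[0.18,1.3,0],"yaw":-1.5},
    {"grip":20,"linear":[0.18,1.33,0],"yaw":-1.5},
    {"grip":20,"linear":[0.18,1.33,0],"yaw":-1.5},
    {"grip":20,"linear":[0.18,1.33,0],"yaw":-1.5},
    {"grip":20,"linear":[0.18,1.33,0],"yaw":-1.5}
  ]
}}

```text
t: 21.25
tool_pos: [0.5678, 0.1468, 0.2016]
ee_rot: [-3.14, 0.001, 1.98]
force: [-0.1, -1.0, -7.7]
grip_width: 0.0295
grip_force: 89.6
```

```bash
cat > cr.py <<'E'
from h import *
o=observe(); print({k:np.round(o[k],4) for k in("t","tool_pos","ee_rot","grip_width","grip_force")})
c=cam("wrist"); store(c,"w9.npy"); a=np.radians(-66.43); ey=np.array([np.cos(a),np.sin(a)]); ex=np.array([-np.sin(a),np.cos(a)])
P=depth(c,np.argwhere(c["range_z"]>0)[:,::-1]); d=P[:,:2]-[.57,.1493]; C=np.c_[d@ex,d@ey,P[:,2]]
m=(np.abs(C[:,:2])<[.08,.09]).all(1)&(C[:,2]>.06)&(C[:,2]<.08); T=C[m]
print("tips",len(T),np.percentile(T[:,2],[50,95]))
H=np.histogram2d(T[:,0],T[:,1],bins=[np.arange(-.05,.051,.005),np.arange(-.08,.081,.01)])[0].astype(int); print(H)
pts=T[T[:,2]>.064]; 
for nm,k in(("x<0",pts[:,0]<0),("x>0",pts[:,0]>0)):
    for s in(-1,1):
        q=pts[k&(s*pts[:,1]>0)]
        if len(q)>20: print(nm,s,np.percentile(q[:,0],[2,98]).round(4),np.percentile(q[:,1],[2,98]).round(4),len(q))
m=(np.abs(C[:,:2])<[.08,.1]).all(1)&(abs(C[:,2]-.012)<.0035); B=C[m][:,:2]*1e3
hull=cv2.minAreaRect(B.astype(np.float32)); print("base",hull)
E
python3 cr.py
```

```text
{'t': np.float64(21.25), 'tool_pos': array([0.5678, 0.1468, 0.2016]), 'ee_rot': array([-3.1398e+00,  8.0000e-04,  1.9798e+00]), 'grip_width': np.float64(0.0295), 'grip_force': np.float64(89.5666)}
tips 1621 [0.06591914 0.07045103]
[[  0   0   0   0   0   0   0   0   0   0   0   0   0   0   0   0]
 [  0   0   0   0   0   0   0   0   0   0   0   0   0   0   0   0]
 [  0   0   0   0   0   0   0   0   0   0   0   0   0   0   0   0]
 [  0   0  32  51  21   0   0   0   0   0   0   0   0   0   0   0]
 [  0   0  64  83  25   0   0   0   0   0   0   0   0   0   0   0]
 [  0   0  75  97  22   0   0   0   0   0   0   0   0   0   0   0]
 [  0   0  69  92  25   0   0   0   0   0   0   0   0   0   0   0]
 [  0   0  15  19   4   0   0   0   0   0   0   0   0   0   0   0]
 [  0   0   0   0   0   0   0   0   0   0   0   0   0   0   0   0]
 [  0   0   0   0   0   0   0   0   0   0   0   0   0   0   0   0]
 [  0   0   0   0   0   0   0   0   0   0   0   0   0   0   0   0]
 [  0   0   0   0   0   0   0   0   0   0   0   0   0   0   0   0]
 [  0   0   2   5   0   0   0   0   0   0   0   0   0   0   0   0]
 [  0   0  68  74  27   0   0   0   0   0   0   0   0   0   0   0]
 [  0   0  77 100  39   0   0   0   0   0   0   0   0   0   0   0]
 [  0   0  69  86  54   0   0   0   0   0  11  23   6   0   0   0]
 [  0   0  63  69  50   0   0   0   0   0  25  55  23   0   0   0]
 [  0   0   0   0   0   0   0   0   0   0   1   0   0   0   0   0]
 [  0   0   0   0   0   0   0   0   0   0   0   0   0   0   0   0]
 [  0   0   0   0   0   0   0   0   0   0   0   0   0   0   0   0]]
x<0 -1 [-0.0314 -0.018 ] [-0.0571 -0.0376] 485
x>0 -1 [0.0198 0.0328] [-0.0569 -0.0337] 534
x>0 1 [0.0286 0.0336] [0.0275 0.043 ] 103
base ((0.7847175598144531, -2.6578369140625), (128.90103149414062, 90.2172622680664), 89.96285247802734)
```

The vee tips and base rectangle agree. The cradle centre is at about (0.5696, 0.1519) with yaw −66.4°, and the tool yaw matches. I correct and lower.

Request:
{"api": "step_arm", "payload": {
  "deltas": [
    {"grip":20,"linear":[0.06,0.17,-0.3],"yaw":0},
    {"grip":20,"linear":[0.06,0.17,-1.2],"yaw":0},
    {"grip":20,"linear":[0.06,0.17,-2.2],"yaw":0},
    {"grip":20,"linear":[0.06,0.17,-3],"yaw":0},
    {"grip":20,"linear":[0.06,0.17,-3.6],"yaw":0},
    {"grip":20,"linear":[0.06,0.17,-4],"yaw":0},
    {"grip":20,"linear":[0.06,0.17,-4.2],"yaw":0},
    {"grip":20,"linear":[0.06,0.17,-4.2],"yaw":0}
  ]
}}

```text
t: 22.1
tool_pos: [0.5697, 0.1542, 0.076]
ee_rot: [-3.141, -0.0, 1.982]
force: [1.0, 0.9, -5.5]
grip_width: 0.0298
grip_force: 89.7
```

Request:
{"api": "step_arm", "payload": {
  "deltas": [
    {"grip":20,"linear":[0,0,0],"yaw":0},
    {"grip":20,"linear":[0,0,0],"yaw":0},
    {"grip":20,"linear":[0,0,0],"yaw":0}
  ]
}}

```text
t: 22.4
tool_pos: [0.5706, 0.1545, 0.0775]
ee_rot: [3.139, 0.0, 1.982]
force: [-0.2, 0.7, -5.2]
grip_width: 0.0298
grip_force: 89.7
```

Request:
{"api": "step_arm", "payload": {
  "deltas": [
    {"grip":20,"linear":[-0.03,-0.08,-0.1],"yaw":0},
    {"grip":20,"linear":[-0.03,-0.08,-0.2],"yaw":0},
    {"grip":20,"linear":[-0.03,-0.08,-0.3],"yaw":0},
    {"grip":20,"linear":[-0.03,-0.08,-0.33],"yaw":0},
    {"grip":20,"linear":[-0.03,-0.08,-0.33],"yaw":0},
    {"grip":20,"linear":[-0.03,-0.08,-0.33],"yaw":0}
  ]
}}

```text
t: 23.0
tool_pos: [0.5704, 0.1522, 0.0673]
ee_rot: [3.138, 0.0, 1.982]
force: [3.5, 0.0, -1.8]
grip_width: 0.0299
grip_force: 90.5
```

Request:
{"api": "step_arm", "payload": {
  "deltas": [
    {"grip":36,"linear":[0,0,0],"yaw":0},
    {"grip":45,"linear":[0,0,0],"yaw":0},
    {"grip":55,"linear":[0,0,0],"yaw":0},
    {"grip":55,"linear":[0,0,0],"yaw":0},
    {"grip":55,"linear":[0,0,1],"yaw":0},
    {"grip":55,"linear":[0,0,2.2],"yaw":0},
    {"grip":55,"linear":[0,0,3.6],"yaw":0},
    {"grip":55,"linear":[0,0,4.5],"yaw":0}
  ]
}}

```text
t: 23.8
tool_pos: [0.5697, 0.1526, 0.2046]
ee_rot: [3.138, 0.0, 1.982]
force: [0.3, -0.3, 0.6]
grip_width: 0.0549
grip_force: 0.0
```

Request:
{"api": "step_arm", "payload": {
  "deltas": [
    {"grip":55,"linear":[0,0,0.5],"yaw":0},
    {"grip":55,"linear":[0,0,0.5],"yaw":0},
    {"grip":55,"linear":[0,0,0.5],"yaw":0},
    {"grip":55,"linear":[0,0,0.5],"yaw":0}
  ]
}}

```text
t: 24.2
tool_pos: [0.5673, 0.151, 0.2141]
ee_rot: [-3.137, -0.001, 1.982]
force: [-0.9, -1.2, 0.1]
grip_width: 0.0551
grip_force: 0.0
```

```bash
python3 - <<'E'
from h import *
o=observe(); print({k:np.round(o[k],4) for k in("t","tool_pos","ee_rot","grip_width","grip_force")})
c=cam("wrist"); a=np.radians(-66.43); ey=np.array([np.cos(a),np.sin(a)]); ex=np.array([-np.sin(a),np.cos(a)])
P=depth(c,np.argwhere(c["range_z"]>0)[:,::-1]); d=P[:,:2]-[.5696,.1519]; C=np.c_[d@ex,d@ey,P[:,2]]
m=(np.abs(C[:,:2])<[.016,.07]).all(1)&(C[:,2]>.06)&(C[:,2]<.1); q=C[m]
t=q[q[:,2]>.076]; print("roller",len(q),"y ext",np.percentile(q[:,1],[.5,99.5]),"ztop",np.percentile(q[:,2],97))
for y in np.arange(-.055,.055,.022):
    k=t[(t[:,1]>y)&(t[:,1]<y+.022)]; print(k[:,0].mean().round(4) if len(k) else "",np.percentile(k[:,2],90).round(4) if len(k) else "",end="; ")
for n in("top","scene"):
    s=cam(n); P=depth(s,np.argwhere(s["range_z"]>0)[:,::-1]); dd=np.linalg.norm(P[:,:2]-[.4285,-.1475],axis=1)
    k=(dd<.03)&(P[:,2]>.135)&(P[:,2]<.15); print("\npin",n,k.sum(),P[k].mean(0) if k.sum() else "")
E
```

```text
{'t': np.float64(24.2), 'tool_pos': array([0.5673, 0.151 , 0.2141]), 'ee_rot': array([-3.1373e+00, -7.0000e-04,  1.9818e+00]), 'grip_width': np.float64(0.0551), 'grip_force': np.float64(0.0)}
roller 5191 y ext [-0.05320668  0.05568526] ztop 0.08440552342538413
0.0 0.0839; 0.0001 0.084; 0.0002 0.0839; 0.0003 0.0839; 0.0003 0.084; 
pin top 54 [ 0.42885001 -0.14808231  0.14333368]

pin scene 39 [ 0.43120102 -0.14169897  0.13992099]
```

The roller is centred and level: its top is at 84 mm, as it should be, and the offset along the vees is about 1 mm. The pin still stands at its seat, so I hand in.

```bash
python3 -c "
from bench import r
print(r.sign_off())"
```

```text
the job is handed in; nothing more can be done
None
```

The job is handed in at about 24 s: pin hung in the notch, plunger pushed home and sprung back, and roller lying centred in both vees by my depth readings; sign-off returned no verdict.

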